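# Set out lunch round the tin of tomatoes

### The job

Set things out for the child's lunch: stand the salt shaker on the counter exactly halfway between the cork coaster and the tin, and the spice jar on the counter exactly halfway between the tin and the snack tub, each in line with its two neighbours. Stand the feeding bottle with the white collar in the middle of the coaster and the short beaker, mouth up, in the middle of the tin's lid. Everything stands upright and let go at the end; the tin, the tub, the toy frog and the teething ring stay where they are.

Things in the scene. Friction and masses are not known exactly. Their poses are not given: they have to be found in the camera images.
- coaster: Round flat cork coaster, 95 mm across, 8 mm thick, fixed to the counter. Origin at the centre of its underside (counter level, z = 0). The coaster, the tin and the tub stand in a triangle with equal sides, 196 mm from centre to centre, on the middle of the counter; which of them is at which corner changes, and the triangle is shifted and turned.
- tin: Wide low food tin with a tomato picture and a gold lid, 75 mm across, 58 mm high, heavy (about 0.25 kg), loose, not to be moved. Origin at the centre of its underside; its flat lid is 58 mm above it. One corner of the triangle.
- tub: Squat round orange snack tub with a lid, 92 mm across, 52 mm high, loose, not to be moved. Origin at the centre of its underside. One corner of the triangle.
- salt: Glass salt shaker with a domed grey metal cap, round, 44 mm across up to 74 mm, cap 34 mm across, 90 mm high, about 0.1 kg. Upright at the start, standing on the counter at the left or right of the work; origin at the centre of its underside, z up its axis.
- spice: Round straight glass spice jar with a flat black cap, 40 mm across, 105 mm high, about 0.11 kg. Upright at the start, standing on the counter at the left or right of the work; origin at the centre of its underside, z up its axis.
- bottle: Baby's feeding bottle with a white collar and a teat on top, 158 mm high, about 0.11 kg; the body is 64 mm across from the foot to 120 mm, above it the collar (44 mm across) and the teat. Upright at the start, standing on the counter at the left or right of the work; origin at the centre of its underside, z up its axis.
- beaker: Small light plastic beaker, round, no handle, open at the top, 63 mm across at the rim tapering to 46 mm at the foot, 61 mm high, 0.04 kg. Upright at the start, standing on the counter at the left or right of the work; origin at the centre of its underside, z up its axis.
- frog: Bystander: green half-dome toy frog, 68 mm across, 38 mm high, loose, at the far left of the work. Origin at the centre of its underside.
- ring: Bystander: green teething ring lying flat, 74 mm across, 14 mm high, loose, behind the triangle, near the drying rack (the rack, fixed, fills the counter beyond x = 0.60 right of y = -0.20, 0.25 m high along its near and left sides and up to 0.46 m further in, at x = 0.75; it is beside the arm's start, so lift before swinging to the left). Origin at the centre of its underside.
Not all that is in view belongs to the job. Of the things like the spice, leave any that is turquoise; of the rest the smaller one is meant.

How it is judged:
By the outcome, as a careful person would: the job done as asked, in the order asked, and still so for the second after the job is handed in, with the robot touching nothing.
It also fails if it takes over 104 s, if anything falls off the work surface, if the arm or the gripper's body presses on something with over 40 N, if the wrist force passes 120 N, or if a joint passes its speed limit or range.

### The arm

A 6-joint arm with a two-finger parallel gripper is mounted at the origin on a cart in front of the work surface, level with it; the furniture and walls round the work are solid. World frame = base frame: x ahead of the robot, y to its left, z up, the work surface at z = 0. Lengths are in mm, angles in rad, forces in N, time in s.
With the tool pointing down it reaches from about 275 to 1000 mm from the base axis. Payload 8.4 kg.
Tool frame: the origin (TCP) lies midway between the tips of the shut fingers; the grasp point (between the pads) lies 19 mm behind it (bot.grip_point_offset is the distance from the TCP to the grasp point, in mm); z points along the fingers, y is the direction in which the jaws open and shut (so a half turn about z gives the same grasp; the last joint's range is limited). The gripper opens to 85 mm and grips with 20 to 120 N. Pads are 22 mm wide; open, the fingers measure 114 mm over their backs; the gripper's body (76 mm by 85 mm) begins 54 mm behind the grasp point. The pads swing forward as they close: fully open they stand 13 mm farther back than shut.
Start: joints at [1.146, 0.353, 1.633, -0, 1.155, -0.002], TCP at [256.446, 569.968, 231.281] pointing down, gripper open.
Joint ranges: [-2.63, 2.63], [-0.92, 2.1], [0.06, 2.66], [-1.3, 4.44], [0, 2.69], [-3.02, 3.02]. Speed limits (rad/s): [2.22, 2.22, 2.79, 3.14, 3.14, 3.14].

### API

Orientations are given as a unit quaternion [x, y, z, w].
In Python, from bench import bot gives the robot as it stands. The module is installed in compiled form; this text tells all that it offers.
- The arm moves only by the tool jog_arm, never from a script. Its argument "motion" is a list that holds one entry, the list of rows, each a list of 7 numbers: the turn, a rotation vector about the tool's x, y, z in degrees, then the shift along the tool's x, y, z in m, then the opening, from 0 (shut) to 1 (fully open). In form: [[[rx, ry, rz, dx, dy, dz, gripper], ...]]. A call has 1 to 12 rows; each row shifts and turns the commanded pose from where the row before left it, along the tool's axes as they then stand; what a row does not reach is not made up. A row lasts 1/10 s, in which the tool goes at most 50 mm and 8.59 degrees, less where a joint would pass 70% of its speed; a pose out of reach is approached as far as the arm can. A call is refused whole if a number of a shift passes 0.05 or a number of a turn 8.59, either way. A call with a gripper value outside its range is refused whole. The fingers move at their own pace and stop on an object; "grip_force" is the grip in N (left out, the last holds). Time passes only in rows, so rows that do not move let the fingers close. It gives the time, the measured TCP pose, the force and the opening at its end, in the units of the state.
- bot.observe(): the state, without advancing time (a new reading comes with each control period).
- bot.grab_frame(name): name is "scene" or "top" or "wrist"; returns the picture (420x560x3 uint8, red, green, blue); there is no depth.
- bot.camera_model(name): a dict with "camera_matrix" (3x3 intrinsics, pixels), "extrinsics" (4x4, takes a point from world to camera coordinates); the wrist camera has in their place "hand_eye" (4x4, takes a point from camera to tool coordinates, whose origin is the TCP and whose axes are the flange's). Camera axes: x right, y down, z forward; pixel columns grow to the right and rows downward; lengths in mm; the calibration is good to about 2 mm. A picture is of the moment at which its call begins: read the wrist's pose just before it. camera_model takes no time and is no camera call.
- bot.hand_in(): hands the job in, once; it reports no verdict.
The state is a dict: "time_s": time; "qpos": joint angles; "qvel": joint speeds; "tau": joint torques, N m; "eef_pos": TCP position; "tcp_rot": TCP orientation; "wrist_force": force on the tool from outside, world axes, zero at the start; "torque": the same for the moment, N m; "finger_gap": finger opening in mm.
Only numpy, scipy, OpenCV 4.12 (cv2) and the standard library are available. Lean on these libraries where they do the work, as an engineer would, in place of code of your own. Each camera call takes 0.05 s, during which the arm holds its last target. There are 200 camera calls.

## Working session

There is one attempt and no reset: what is moved stays moved. The work goes in short steps, Python scripts to look and compute and a tool call to move; the robot and the scene stay as the last step left them, time stands still between calls to the robot, and variables do not carry over. Pictures are saved under pics/ and viewed, about 12 in all and at most 16, crops included, and the job is handed in when it is done.

Besides the shell and the picture viewer there is one more tool, called after "Request:" in YAML: its name, and indented under it one key for each argument. jog_arm: Moves the arm, as the interface text tells. Its arguments: {"type":"object","properties":{"motion":{"type":"array","items":{"type":"array","items":{"type":"array","items":{"type":"number"}}}},"grip_force":{"type":"number"}},"required":["motion"]}

```bash
mkdir -p pics
cat > h.py <<'E'
from bench import bot
import numpy as np, cv2
def snap(n,f):
    im=bot.grab_frame(n); cv2.imwrite(f'pics/{f}.png',im[:,:,::-1]); return im
E
python3 - <<'E'
from h import *
np.set_printoptions(precision=4,suppress=True)
print(bot.observe())
for n in ['scene','top','wrist']:
    print(n,bot.camera_model(n))
snap('scene','s0');snap('top','t0')
E
```

```text
{'time_s': 0.0, 'qpos': array([ 1.1456,  0.3536,  1.6341, -0.    ,  1.1552, -0.0024]), 'qvel': array([ 0.0013,  0.0015,  0.0013,  0.0012, -0.0002,  0.0004]), 'tau': array([  0.    , -60.5258, -34.2074,  -0.    ,   0.0095,   0.    ]), 'eef_pos': array([256.2573, 569.558 , 230.5972]), 'tcp_rot': array([ 0.2098,  0.9777, -0.0006, -0.0001]), 'wrist_force': array([ 0.7276, -0.5277, -0.5136]), 'torque': array([-0.0022,  0.0275,  0.0094]), 'finger_gap': 85.16944284963436}
scene {'camera_matrix': array([[482.2864,   0.    , 269.9706],
       [  0.    , 482.2864, 218.8332],
       [  0.    ,   0.    ,   1.    ]]), 'extrinsics': array([[   0.6304,   -0.7761,    0.0119, -331.8206],
       [  -0.4725,   -0.3959,   -0.7874,  297.5886],
       [   0.6158,    0.4908,   -0.6163,  917.5279],
       [   0.    ,    0.    ,    0.    ,    1.    ]])}
top {'camera_matrix': array([[492.3515,   0.    , 286.5981],
       [  0.    , 492.3515, 203.9699],
       [  0.    ,   0.    ,   1.    ]]), 'extrinsics': array([[  -0.0149,   -0.9998,   -0.0112,   17.216 ],
       [  -0.9954,    0.0159,   -0.0944,  549.6409],
       [   0.0946,    0.0097,   -0.9955, 1248.6865],
       [   0.    ,    0.    ,    0.    ,    1.    ]])}
wrist {'camera_matrix': array([[310.4922,   0.    , 285.7629],
       [  0.    , 310.4922, 212.7562],
       [  0.    ,   0.    ,   1.    ]]), 'hand_eye': array([[   0.0001,   -0.963 ,   -0.2694,   68.1095],
       [   1.    ,    0.0005,   -0.0012,    0.9787],
       [   0.0013,   -0.2694,    0.963 , -141.7948],
       [   0.    ,    0.    ,    0.    ,    1.    ]])}
```

View pics/s0.png

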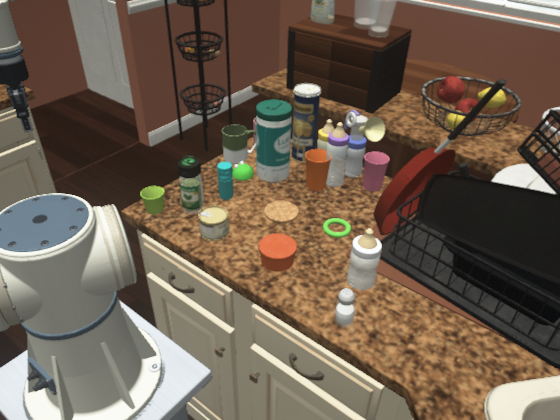

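View pics/t0.png

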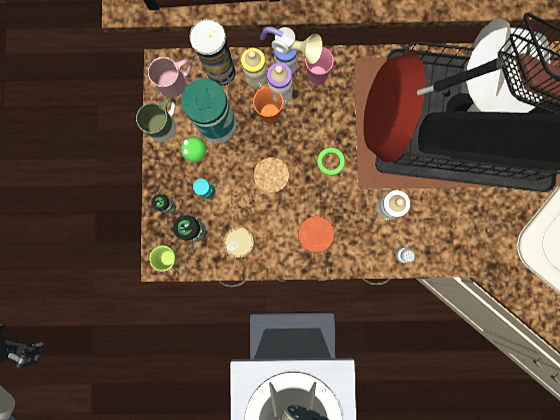

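Run:
```python
import cv2
t=cv2.imread('pics/t0.png');s=cv2.imread('pics/s0.png')
cv2.imwrite('pics/t0c.png',cv2.resize(t[130:280,135:335],(800,600),interpolation=cv2.INTER_CUBIC))
cv2.imwrite('pics/s0c.png',cv2.resize(s[140:290,130:330],(800,600),interpolation=cv2.INTER_CUBIC))
a=cv2.resize(t[180:280,370:430],None,fx=6,fy=6,interpolation=cv2.INTER_CUBIC)
b=cv2.resize(s[220:330,325:393],None,fx=5.45,fy=5.45,interpolation=cv2.INTER_CUBIC)[:600]
import numpy as np
cv2.imwrite('pics/rc.png',np.hstack([a,b[:min(len(a),len(b))]][:2]) if len(b)>=600 else a)
print(b.shape)
```

```text
(600, 371, 3)
```

View pics/t0c.png

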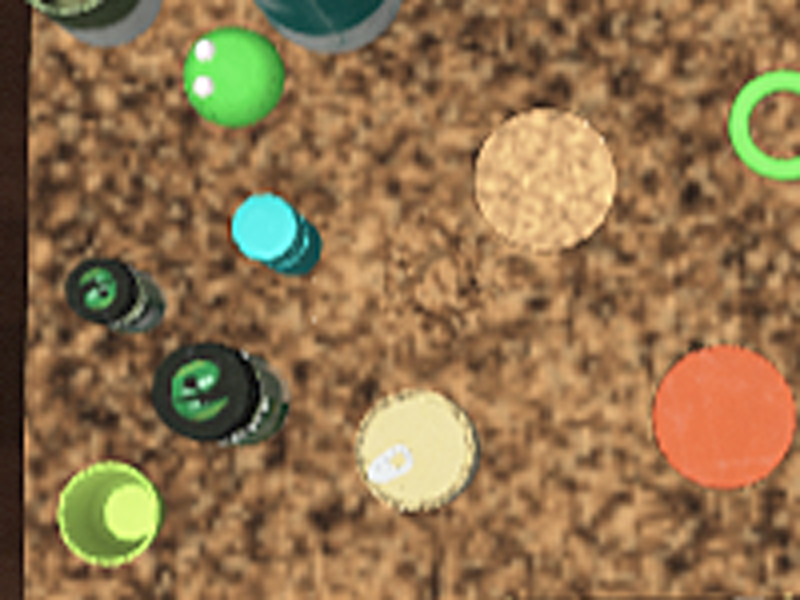

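View pics/s0c.png

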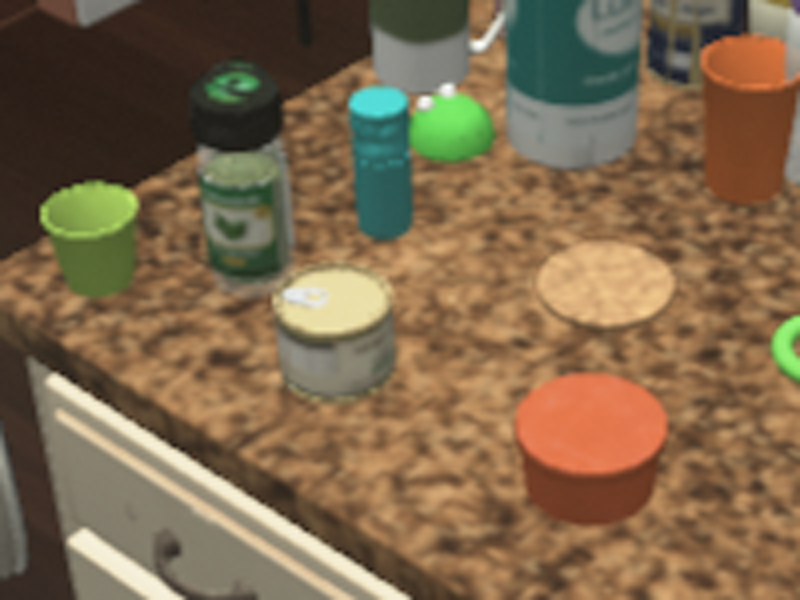

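View pics/rc.png

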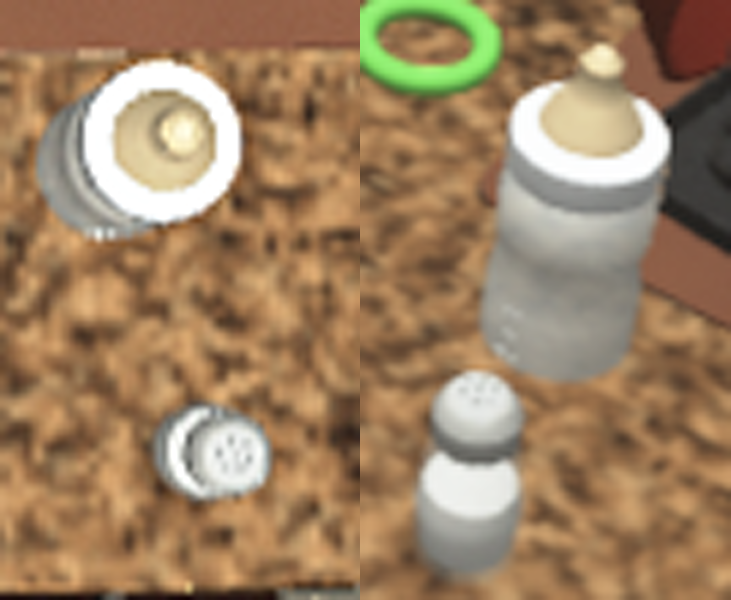

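```bash
cat >> h.py <<'E'
def ray(n,px):
    m=bot.camera_model(n); K=m['camera_matrix']
    if n=='wrist':
        from scipy.spatial.transform import Rotation as R
        s=bot.observe(); T=np.eye(4);T[:3,:3]=R.from_quat(s['tcp_rot']).as_matrix();T[:3,3]=s['eef_pos']
        C=T@m['hand_eye']
    else: C=np.linalg.inv(m['extrinsics'])
    d=C[:3,:3]@np.linalg.solve(K,[px[0],px[1],1.]); return C[:3,3],d/np.linalg.norm(d)
def onz(n,px,z):
    o,d=ray(n,px); return o+d*(z-o[2])/d[2]
def tri(rays):
    A=np.zeros((3,3));b=np.zeros(3)
    for o,d in rays:
        P=np.eye(3)-np.outer(d,d);A+=P;b+=P@o
    p=np.linalg.solve(A,b); return p,[np.linalg.norm((np.eye(3)-np.outer(d,d))@(p-o)) for o,d in rays]
E
python3 - <<'E'
from h import *
np.set_printoptions(precision=1,suppress=True)
f=lambda u,v,s,ox,oy:((u+.5)/s-.5+ox,(v+.5)/s-.5+oy)
t={'coaster':(546,179,8),'tin':(418,450,58),'tub':(724,417,52),'spice':(99,292,105),'beaker':(110,513,61),'big':(205,392,120)}
T={k:(f(u,v,4,135,130),z) for k,(u,v,z) in t.items()}
T['salt']=(f(232,452,6,370,180),89);T['bottle']=(f(183,130,6,370,180),157);T['ring']=((330.5,161),10);T['frog']=((193,149),30);T['turq']=(f(265,228,4,135,130),100)
s={k:f(u,v,4,130,140) for k,(u,v) in {'coaster':(606,284),'tin':(333,304),'tub':(592,424),'beaker':(90,217),'big':(236,85),'turq':(379,102)}.items()}
s['salt']=f(477-360,390,5.45,325,220);s['bottle']=f(600-360,52,5.45,325,220)
P={}
for k,(px,z) in T.items():
    p=onz('top',px,z);P[k]=p
    print(k,p,*(tri([ray('top',px),ray('scene',s[k])]) if k in s else ''))
for a,b in [('coaster','tin'),('tin','tub'),('coaster','tub')]: print(a,b,np.linalg.norm((P[a]-P[b])[:2]),(P[a]+P[b])/2)
E
```

```text
coaster [630.8  48.6   8. ] [632.3  48.    3. ] [np.float64(1.132251512227172), np.float64(1.1322515122271959)]
tin [452.6 128.9  58. ] [453.1 129.3  51.4] [np.float64(0.5044398242007924), np.float64(0.5044398242006468)]
tub [470.5 -63.5  52. ] [471.7 -65.   46.5] [np.float64(1.6051934364821552), np.float64(1.605193436482152)]
spice [550.6 317.8 105. ]
beaker [416.2 321.5  61. ] [417.  323.3  50.8] [np.float64(1.1983469389070451), np.float64(1.198346938906921)]
big [487.9 249.6 120. ] [487.  241.6 153.7] [np.float64(1.0810807957934467), np.float64(1.0810807957934059)]
salt [ 414.8 -285.7   89. ] [ 415.2 -286.9   86.5] [np.float64(0.7998731969567627), np.float64(0.7998731969567745)]
bottle [ 539.5 -255.6  157. ] [ 540.1 -256.7  154.8] [np.float64(0.6820079944709962), np.float64(0.6820079944711301)]
ring [ 663.5 -108.8   10. ]
frog [697.7 251.2  30. ]
turq [588.9 217.5 100. ] [589.5 215.9 102.7] [np.float64(1.4513931547742145), np.float64(1.4513931547740886)]
coaster tin 195.43204130935223 [541.7  88.8  33. ]
tin tub 193.30282412249812 [461.5  32.7  55. ]
coaster tub 195.5898872541137 [550.6  -7.5  30. ]
```

Request:
jog_arm:
  motion:
    - [[0,0,0,-0.0314,-0.0325,-0.003,1],[0,0,0,-0.0314,-0.0325,-0.003,1],[0,0,0,-0.0314,-0.0325,-0.003,1],[0,0,0,-0.0314,-0.0325,-0.003,1],[0,0,0,-0.0314,-0.0325,-0.003,1],[0,0,0,-0.0314,-0.0325,-0.003,1],[0,0,0,-0.0314,-0.0325,-0.003,1],[0,0,0,-0.0314,-0.0325,-0.003,1],[0,0,0,-0.0314,-0.0325,-0.003,1],[0,0,0,-0.0314,-0.0325,-0.003,1],[0,0,0,-0.0314,-0.0325,-0.003,1],[0,0,0,0,0,0,1]]

```text
time_s: 1.3
eef_pos: [426.1, 98.0, 264.6]
tcp_rot: [0.212, 0.977, -0.001, 0.001]
wrist_force: [0.4, 0.0, -0.2]
finger_gap: 85.2
```

Run:
```python
from h import *
s=bot.observe();print(s['time_s'],s['eef_pos'],s['tcp_rot'])
im=snap('wrist','w1')
cv2.imwrite('pics/w1v.png',cv2.resize(im[:,:,::-1],(800,600),interpolation=cv2.INTER_CUBIC))
```

```text
1.3 [426.06008379  97.97324914 264.58810925] [ 2.12190512e-01  9.77227943e-01 -5.71877986e-04  6.37977467e-04]
```

View pics/w1v.png

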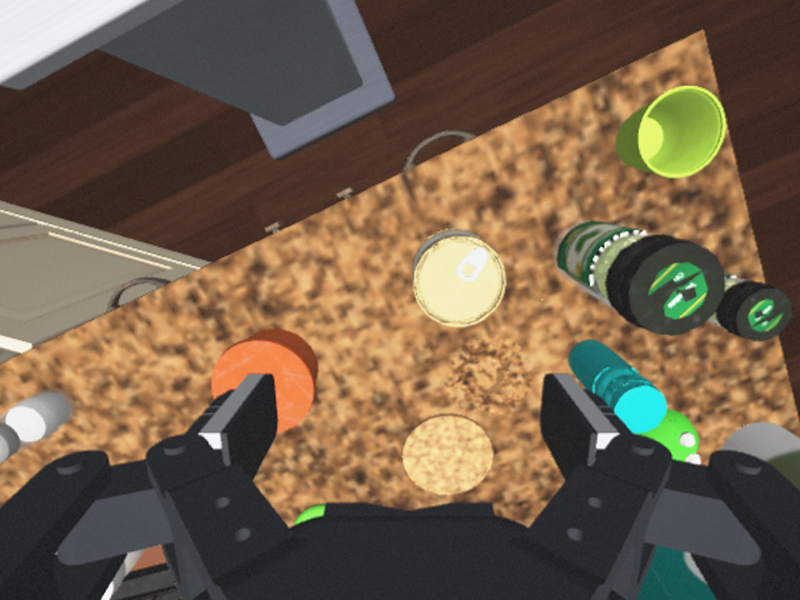

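Run:
```python
from h import *
np.set_printoptions(precision=1,suppress=True)
f=lambda u,v,s,ox,oy:((u+.5)/s-.5+ox,(v+.5)/s-.5+oy)
T={'coaster':(546,179,8),'tin':(418,450,58),'tub':(724,417,52),'spice':(99,292,105),'beaker':(110,513,61),'big':(205,392,150),'turq':(265,228,103)}
W={'coaster':(448,454),'tin':(459,281),'tub':(263,384),'spice':(757,311),'beaker':(682,132),'big':(671,284),'turq':(640,408)}
P={}
for k,(u,v,z) in T.items():
    a=f(u,v,4,135,130);b=f(*W[k],800/560,0,0)
    P[k]=onz('wrist',b,z)
    print(k,P[k],onz('top',a,z)[:2],*tri([ray('top',a),ray('wrist',b)]))
for a,b in [('coaster','tin'),('tin','tub'),('coaster','tub')]: print(a,b,np.linalg.norm((P[a]-P[b])[:2]))
print('patch',onz('wrist',f(490,375,800/560,0,0),0))
im=cv2.imread('pics/w1.png')[225:310,290:400]
cv2.imwrite('pics/patch.png',cv2.resize(im,None,fx=6,fy=6,interpolation=cv2.INTER_CUBIC))
```

```text
coaster [627.5  53.1   8. ] [630.8  48.6] [632.7  50.2  -0.9] [np.float64(1.3501616238940675), np.float64(1.3501616238939855)]
tin [451.4 133.3  58. ] [452.6 128.9] [453.5 131.8  47. ] [np.float64(1.7696803262063536), np.float64(1.7696803262063372)]
tub [467. -58.  52.] [470.5 -63.5] [470.7 -64.2  40.1] [np.float64(0.25403673341369726), np.float64(0.2540367334135397)]
spice [546.9 316.1 105. ] [550.6 317.8] [551.1 319.9  98.3] [np.float64(0.34223421709946944), np.float64(0.34223421709944324)]
beaker [415.4 323.9  61. ] [416.2 321.5] [415.4 320.6  66. ] [np.float64(0.8989149226743832), np.float64(0.898914922674379)]
big [481.8 245.6 150. ] [486.4 243.1] [485.7 246.4 143.7] [np.float64(2.1853845496060242), np.float64(2.1853845496061273)]
turq [587.9 219.6 103. ] [588.5 217. ] [588.3 218.3 102.6] [np.float64(1.32332013144555), np.float64(1.323320131445541)]
coaster tin 193.44911683570976
tin tub 191.94016300966544
coaster tub 195.22066749299395
patch [567.1 125.    0. ]
```

View pics/patch.png

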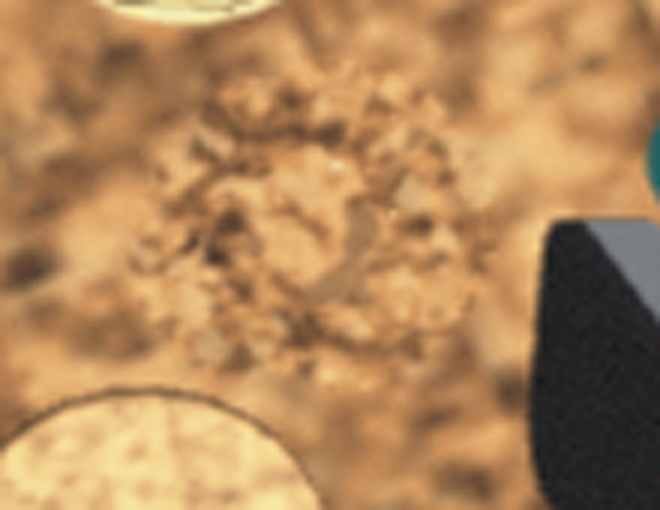

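Run:
```python
from h import *
np.set_printoptions(precision=1,suppress=True)
f=lambda u,v,s,ox,oy:((u+.5)/s-.5+ox,(v+.5)/s-.5+oy)
b=f(490,375,800/560,0,0)
for uv in [(440,278)]:
    a=f(*uv,4,135,130); print(onz('top',a,0),tri([ray('top',a),ray('wrist',b)]))
m=bot.camera_model('scene')
for p in [(567,125,0),(541.7,88.8,0),(567,125,80)]:
    c=m['extrinsics']@[*p,1];q=m['camera_matrix']@c[:3];print(q[:2]/q[2])
s=cv2.imread('pics/s0.png')[165:245,190:300]
t=cv2.imread('pics/t0.png')[165:245,190:300]
A=np.vstack([cv2.resize(x,None,fx=7,fy=7,interpolation=cv2.INTER_CUBIC)[130:430] for x in (s,t)])
cv2.imwrite('pics/patch2.png',A)
```

```text
[567.  119.9   0. ] (array([568. , 122.6,  -3.3]), [np.float64(2.462806056211361), np.float64(2.46280605621127)])
[244.  211.6]
[247.9 221.2]
[243.4 187.6]
```

View pics/patch2.png

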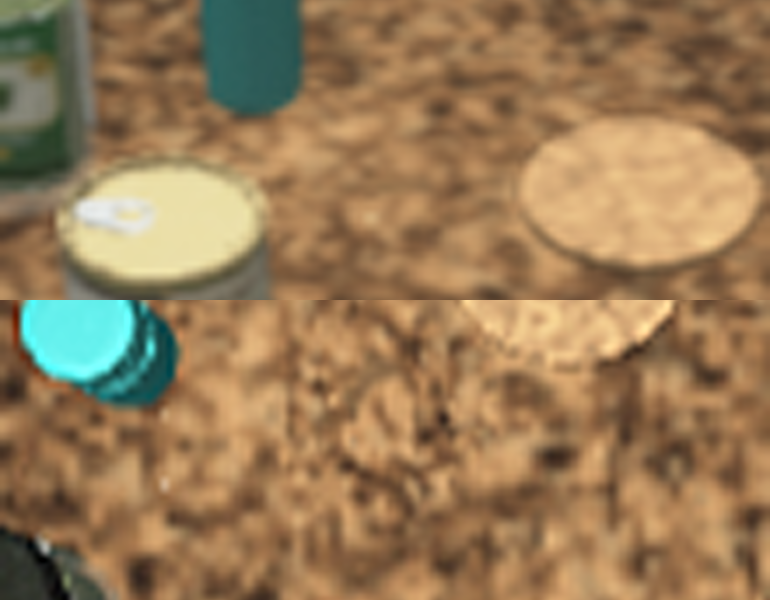

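Request:
jog_arm:
  motion:
    - [[0,0,0,-0.0147,-0.0349,0.0065,1],[0,0,0,-0.0147,-0.0349,0.0065,1],[0,0,0,-0.0147,-0.0349,0.0065,1],[0,0,0,-0.0147,-0.0349,0.0065,1],[0,0,0,-0.0147,-0.0349,0.0065,1],[0,0,0,-0.0147,-0.0349,0.0065,1],[0,0,0,-0.0147,-0.0349,0.0065,1],[0,0,0,-0.0147,-0.0349,0.0065,1],[0,0,0,-0.0147,-0.0349,0.0065,1],[0,0,0,-0.0147,-0.0349,0.0065,1],[0,0,0,0,0,0,1],[0,0,0,0,0,0,1]]

```text
time_s: 2.55
eef_pos: [415.6, -275.6, 198.6]
tcp_rot: [0.21, 0.978, 0.001, -0.001]
wrist_force: [-0.7, -0.1, 0.1]
finger_gap: 85.5
```

```bash
cat >> h.py <<'E'
def look(f):
    s=bot.observe();print(round(s['time_s'],2),s['eef_pos'].round(1),s['tcp_rot'].round(4),s['finger_gap'].round(1))
    im=snap('wrist',f); cv2.imwrite(f'pics/{f}v.png',cv2.resize(im[:,:,::-1],(800,600),interpolation=cv2.INTER_CUBIC))
def v(u,w,s=800/560,ox=0,oy=0): return ((u+.5)/s-.5+ox,(w+.5)/s-.5+oy)
def jog(target,yawdeg=None):
    from scipy.spatial.transform import Rotation as R
    s=bot.observe(); M=R.from_quat(s['tcp_rot']).as_matrix()
    d=np.array(target)-s['eef_pos']; print('tool shift mm',(M.T@d).round(1),'yaw',np.degrees(np.arctan2(M[1,1],M[0,1])).round(2),'q1,q6',s['qpos'][[0,5]].round(2))
E
python3 -c "
from h import *
look('w2')"
```

```text
Traceback (most recent call last):
  File "h.py", line 21, in look
    s=bot.observe();print(round(s['time_s'],2),s['eef_pos'].round(1),s['tcp_rot'].round(4),s['finger_gap'].round(1))
                                                                                           ^^^^^^^^^^^^^^^^^^^^^
AttributeError: 'float' object has no attribute 'round'
```

```bash
sed -i "s/s\['finger_gap'\].round(1)/round(s['finger_gap'],1)/" h.py
python3 -c "
from h import *
look('w2')"
```

```text
2.55 [ 415.6 -275.6  198.6] [ 2.102e-01  9.777e-01  5.000e-04 -7.000e-04] 85.5
```

View pics/w2v.png

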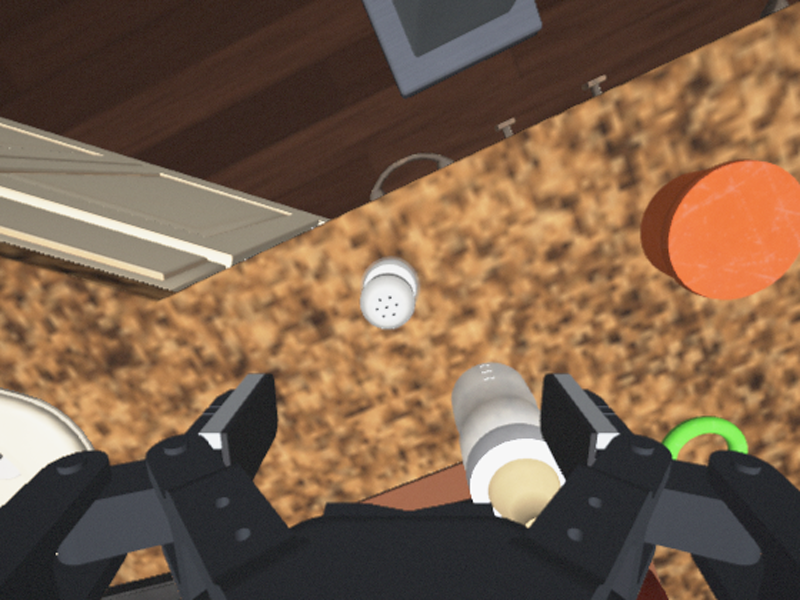

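Run:
```python
from h import *
np.set_printoptions(precision=1,suppress=True)
b=v(388,302); a=v(232,452,6,370,180)
print(onz('wrist',b,88),tri([ray('top',a),ray('wrist',b)]), 'tub',onz('wrist',v(737,229),52),'teat',onz('wrist',v(530,492),157))
jog(onz('wrist',b,88)*[1,1,0]+[0,0,39])
jog([414,-285,39])
```

```text
[ 412.  -285.9   88. ] (array([ 414.5, -287.9,   77.5]), [np.float64(0.4127601320492681), np.float64(0.4127601320492507)]) tub [468.2 -65.6  52. ] teat [ 511.6 -252.4  157. ]
tool shift mm [ -1.3 -11.5 159.9] yaw 65.79 q1,q6 [-0.6 -1.7]
tool shift mm [ -2.8  -9.8 159.9] yaw 65.79 q1,q6 [-0.6 -1.7]
```

Request:
jog_arm:
  motion:
    - [[0,0,0,-0.002,-0.0105,0,1],[0,0,0,0,0,0.04,1],[0,0,0,0,0,0.04,1],[0,0,0,0,0,0.04,1],[0,0,0,0,0,0.03,1],[0,0,0,0,0,0.014,1],[0,0,0,0,0,0,1],[0,0,0,0,0,0,0],[0,0,0,0,0,0,0],[0,0,0,0,0,0,0],[0,0,0,0,0,0,0],[0,0,0,0,0,0,0]]
  grip_force: 30

```text
time_s: 3.8
eef_pos: [414.0, -287.5, 36.6]
tcp_rot: [0.21, 0.978, -0.001, 0.001]
wrist_force: [-1.6, 0.1, 7.4]
finger_gap: 37.3
```

Run:
```python
from h import *
s=bot.observe();print(s['eef_pos'],s['finger_gap'],s['wrist_force'])
jog([541.7,88.8,34])
```

```text
[ 413.96458898 -287.45484842   36.61901302] 37.29981910607388 [-1.63928737  0.09850956  7.35862707]
tool shift mm [ 37.9 395.5   2.3] yaw 65.78 q1,q6 [-0.61 -1.76]
```

Request:
jog_arm:
  motion:
    - [[0,0,0,0,0,0,0],[0,0,0,0,0,0,0],[0,0,0,0,0,-0.01,0],[0,0,0,0,0,-0.02,0]]

```text
time_s: 4.2
eef_pos: [412.3, -286.2, 65.4]
tcp_rot: [0.21, 0.978, 0.0, -0.001]
wrist_force: [0.2, -0.7, -0.5]
finger_gap: 37.6
```

Run:
```python
from h import *
look('w3')
snap('scene','s3')
im=cv2.imread('pics/s3.png')[150:400,260:460]
w=cv2.imread('pics/w3.png')
a=cv2.resize(im,(400,500));b=cv2.resize(w,(400,300))
cv2.imwrite('pics/m3.png',np.hstack([a,np.vstack([b,np.zeros((200,400,3),np.uint8)])]))
```

```text
4.2 [ 412.3 -286.2   65.4] [ 2.098e-01  9.777e-01  4.000e-04 -1.000e-03] 37.6
```

View pics/m3.png

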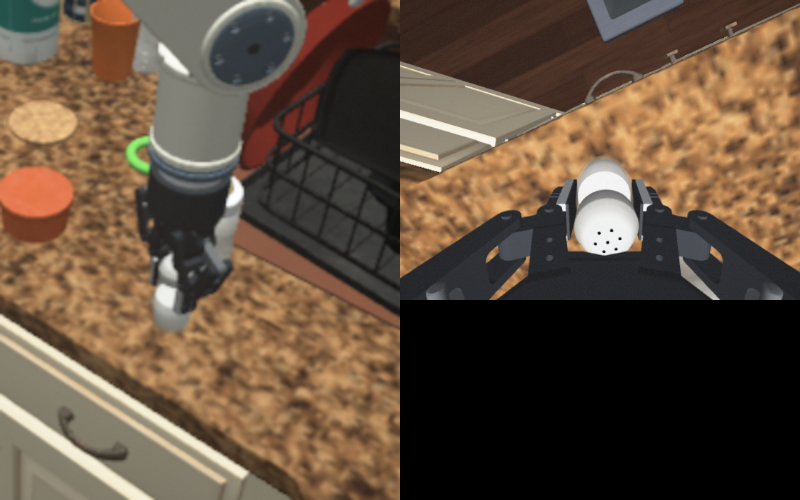

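Request:
jog_arm:
  motion:
    - [[0,0,0,0,0,-0.04,0],[0,0,0,0,0,-0.03,0],[0,0,0,0.0037,0.0396,0,0],[0,0,0,0.0037,0.0396,0,0],[0,0,0,0.0037,0.0396,0,0],[0,0,0,0.0037,0.0396,0,0],[0,0,0,0.0037,0.0396,0,0],[0,0,0,0.0037,0.0396,0,0],[0,0,0,0.0037,0.0396,0,0],[0,0,0,0.0037,0.0396,0,0],[0,0,0,0.0037,0.0396,0,0],[0,0,0,0.0037,0.0396,0,0]]

```text
time_s: 5.5
eef_pos: [542.0, 91.2, 135.2]
tcp_rot: [0.21, 0.978, 0.0, 0.0]
wrist_force: [0.1, -0.8, -1.3]
finger_gap: 37.7
```

Request:
jog_arm:
  motion:
    - [[0,0,0,0,0,0,0],[0,0,0,0,0,0,0]]

```text
time_s: 5.7
eef_pos: [541.6, 90.3, 134.9]
tcp_rot: [0.209, 0.978, -0.0, -0.0]
wrist_force: [-0.9, 0.3, -1.4]
finger_gap: 37.5
```

Run:
```python
from h import *
look('w4'); jog([541.2,89.8,38])
```

```text
5.7 [541.6  90.3 134.9] [ 2.088e-01  9.780e-01 -2.000e-04 -2.000e-04] 37.5
tool shift mm [ 0.1  0.4 96.9] yaw 65.83 q1,q6 [ 0.16 -0.99]
```

View pics/w4v.png

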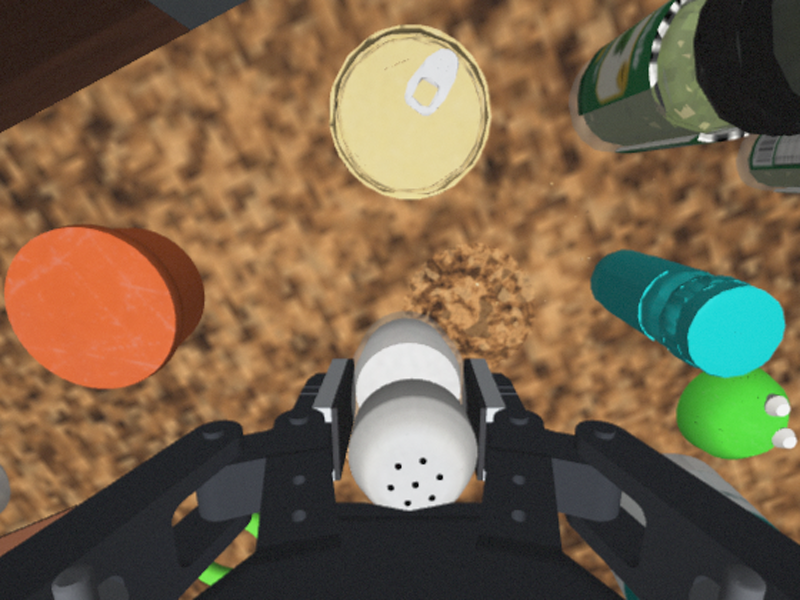

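Run:
```python
from h import *
np.set_printoptions(precision=1,suppress=True)
print('tin',onz('wrist',v(411,112),58),'tub',onz('wrist',v(91,307),52),'patch',onz('wrist',v(471,302),0),onz('wrist',v(471,302),8),'edge',onz('wrist',v(405,290),0),onz('wrist',v(535,310),0))
print('turq',onz('wrist',v(737,330),103))
# wrist cam pixel of the salt's cap centre if exactly at TCP axis
```

```text
tin [452.5 131.2  58. ] tub [469.6 -61.4  52. ] patch [565.1 123.6  -0. ] [562.6 123.5   8. ] edge [540.3  88.    0. ] [587.1 159.6   0. ]
turq [589.2 217.3 103. ]
```

Request:
jog_arm:
  motion:
    - [[0,0,0,0,0,0.035,0],[0,0,0,0,0,0.03,0],[0,0,0,0,0,0.02,0],[0,0,0,0,0,0.008,0],[0,0,0,0,0,0.003,0],[0,0,0,0,0,0,0],[0,0,0,0,0,0,0]]

```text
time_s: 6.45
eef_pos: [542.6, 89.4, 40.3]
tcp_rot: [0.21, 0.978, 0.0, 0.001]
wrist_force: [-0.2, -0.6, -1.2]
finger_gap: 38.0
```

Request:
jog_arm:
  motion:
    - [[0,0,0,0,0,0.002,0],[0,0,0,0,0,0.001,0],[0,0,0,0,0,0,0]]

```text
time_s: 6.75
eef_pos: [542.2, 89.6, 36.7]
tcp_rot: [0.21, 0.978, 0.0, 0.0]
wrist_force: [0.2, -0.3, 1.5]
finger_gap: 37.7
```

Request:
jog_arm:
  motion:
    - [[0,0,0,0,0,0,0.6],[0,0,0,0,0,0,0.8],[0,0,0,0,0,0,1],[0,0,0,0,0,0,1],[0,0,0,0,0,-0.02,1],[0,0,0,0,0,-0.04,1],[0,0,0,0,0,-0.04,1],[0,0,0,0,0,-0.04,1],[0,0,0,0,0,-0.04,1],[0,0,0,0,0,0,1]]

```text
time_s: 7.75
eef_pos: [545.0, 90.1, 221.9]
tcp_rot: [0.21, 0.978, 0.002, 0.004]
wrist_force: [-0.2, 0.2, -0.2]
finger_gap: 85.2
```

Run:
```python
from h import *
look('w5'); jog([550,318,225])
snap('top','t5')
t=cv2.imread('pics/t5.png')[130:280,135:335]
a=cv2.resize(t,(480,360),interpolation=cv2.INTER_CUBIC)
w=cv2.resize(cv2.imread('pics/w5.png'),(480,360))[:240]
cv2.imwrite('pics/m5.png',np.vstack([w,a]))
```

```text
7.75 [545.   90.1 221.9] [0.2098 0.9777 0.0017 0.0043] 85.2
tool shift mm [ 87.7 210.7  -5.7] yaw 65.78 q1,q6 [ 0.16 -0.99]
```

View pics/w5v.png

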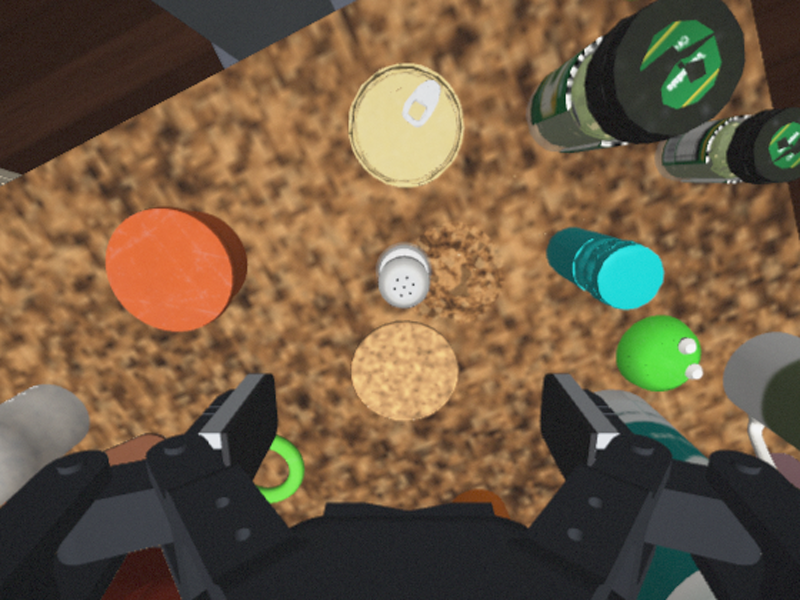

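Run:
```python
from h import *
np.set_printoptions(precision=1,suppress=True)
c,t,s,u=onz('wrist',v(405,371),8),onz('wrist',v(406,126),58),onz('wrist',v(404,287),90),onz('wrist',v(170,269),52)
print(c,t,s,u); m=(c+t)/2
print(s-m,np.linalg.norm((c-t)[:2]),np.linalg.norm((t-u)[:2]),np.linalg.norm((c-u)[:2]))
print('spice',onz('wrist',v(795,143),105))
```

```text
[623.3  50.7   8. ] [450.  130.3  58. ] [537.9  89.4  90. ] [466.8 -59.3  52. ]
[ 1.3 -1.1 57. ] 190.7475484277738 190.3530102361476 191.35689302885694
spice [548.5 316.1 105. ]
```

View pics/m5.png

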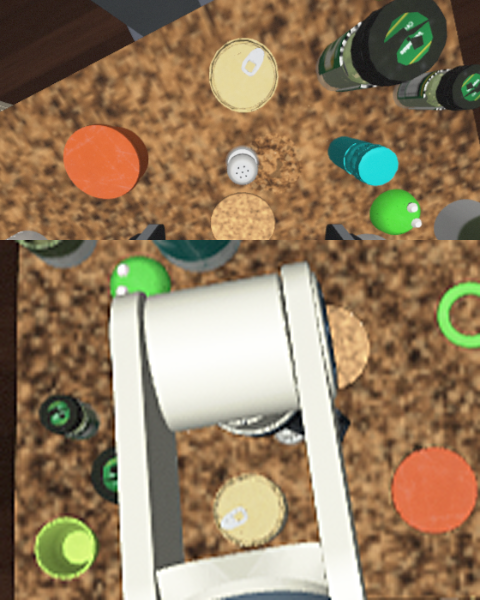

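Request:
jog_arm:
  motion:
    - [[0,0,7.6,0,0,0,1],[0,0,7.6,0,0,0,1],[0,0,7.6,0,0,0,1],[0,0,7.6,0,0,0,1],[0,0,7.6,0,0,0,1],[0,0,7.6,0,0,0,1],[0,0,7.6,0,0,0,1],[0,0,7.6,0,0,0,1],[0,0,0,0,0,0,1]]

```text
time_s: 8.75
eef_pos: [540.7, 89.4, 214.3]
tcp_rot: [0.676, 0.736, -0.001, -0.001]
wrist_force: [-0.7, -0.8, -0.5]
finger_gap: 85.4
```

Run:
```python
from h import *
jog([550.5,318,225])
```

```text
tool shift mm [227.   29.1 -10.9] yaw 4.87 q1,q6 [0.16 0.08]
```

Request:
jog_arm:
  motion:
    - [[0,0,0,0.038,0.0048,-0.002,1],[0,0,0,0.038,0.0048,-0.002,1],[0,0,0,0.038,0.0048,-0.002,1],[0,0,0,0.038,0.0048,-0.002,1],[0,0,0,0.038,0.0048,-0.002,1],[0,0,0,0.037,0.0048,-0.001,1],[0,0,0,0,0,0,1],[0,0,0,0,0,0,1]]

```text
time_s: 9.55
eef_pos: [550.0, 318.4, 225.7]
tcp_rot: [0.674, 0.739, -0.001, -0.0]
wrist_force: [-1.3, -0.5, -1.3]
finger_gap: 85.5
```

Run:
```python
from h import *
look('w6'); jog([550.5,318,60])
snap('top','t6')
```

```text
9.55 [550.  318.4 225.7] [ 6.740e-01  7.387e-01 -1.200e-03 -3.000e-04] 85.5
tool shift mm [  0.6   0.7 166. ] yaw 5.15 q1,q6 [0.52 0.43]
```

View pics/w6v.png

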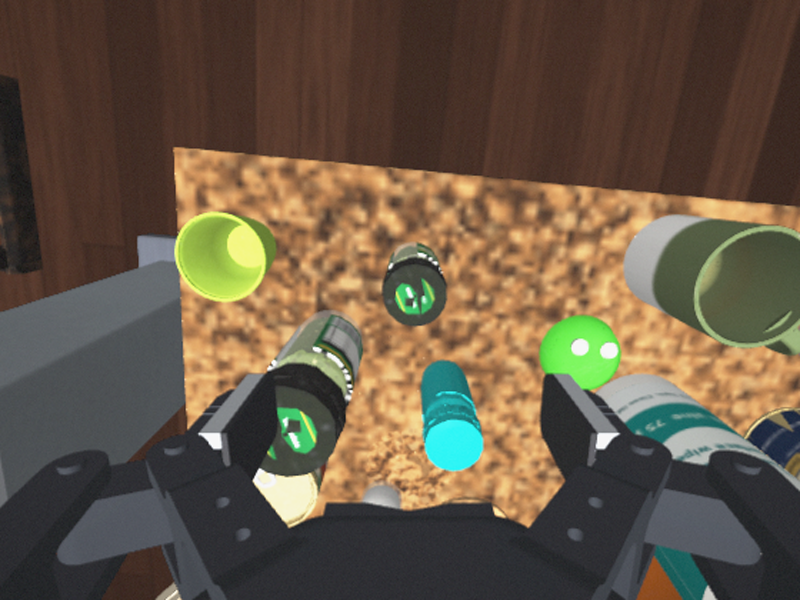

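Run:
```python
from h import *
np.set_printoptions(precision=1,suppress=True)
b=v(415,297);a=v(99,292,4,135,130)
p=onz('wrist',b,105);p2=onz('wrist',b,96)
print(p,p2,tri([ray('wrist',b),ray('top',a)])); jog([*p[:2],58]);jog([*p2[:2],58])
print('beaker',onz('wrist',v(225,256),61))
```

```text
[554.6 317.1 105. ] [555.  314.8  96. ] (array([552.6, 317.5, 105.4]), [np.float64(2.040984051789626), np.float64(2.040984051789749)])
tool shift mm [ -0.3   4.5 168.2] yaw 5.07 q1,q6 [0.5 0.4]
tool shift mm [ -2.6   4.6 168.2] yaw 5.07 q1,q6 [0.5 0.4]
beaker [421.4 323.3  61. ]
```

Request:
jog_arm:
  motion:
    - [[0,0,0,-0.0005,0.003,0,1],[0,0,0,0,0,0.04,1],[0,0,0,0,0,0.04,1],[0,0,0,0,0,0.04,1],[0,0,0,0,0,0.03,1],[0,0,0,0,0,0.018,1],[0,0,0,0,0,0,1],[0,0,0,0,0,0,0],[0,0,0,0,0,0,0],[0,0,0,0,0,0,0],[0,0,0,0,0,0,0],[0,0,0,0,0,0,0]]

```text
time_s: 10.85
eef_pos: [554.5, 318.4, 60.8]
tcp_rot: [0.676, 0.737, 0.001, 0.0]
wrist_force: [-1.5, -1.5, 6.7]
finger_gap: 39.7
```

Request:
jog_arm:
  motion:
    - [[0,0,0,0,0,0,0],[0,0,0,0,0,0,0]]

```text
time_s: 11.05
eef_pos: [554.5, 318.4, 60.8]
tcp_rot: [0.676, 0.737, 0.001, 0.0]
wrist_force: [-1.7, -0.1, 7.2]
finger_gap: 40.5
```

Request:
jog_arm:
  motion:
    - [[0,0,0,0,0,-0.035,0],[0,0,0,0,0,-0.045,0],[0,0,0,0,0,-0.045,0],[0,0,0,0,0,-0.045,0],[0,0,0,-0.0392,-0.0168,0,0],[0,0,0,-0.0392,-0.0168,0,0],[0,0,0,-0.0392,-0.0168,0,0],[0,0,0,-0.0392,-0.0168,0,0],[0,0,0,-0.0392,-0.0168,0,0],[0,0,0,-0.0392,-0.0168,0,0],[0,0,0,-0.0392,-0.0168,0,0],[0,0,0,0,0,0,0]]

```text
time_s: 12.25
eef_pos: [458.5, 30.8, 229.5]
tcp_rot: [0.677, 0.736, -0.001, 0.0]
wrist_force: [0.0, -0.4, -1.3]
finger_gap: 40.1
```

Run:
```python
from h import *
look('w7'); jog([461,34.7,63])
```

```text
12.25 [458.5  30.8 229.5] [ 6.768e-01  7.362e-01 -8.000e-04  2.000e-04] 40.1
tool shift mm [  2.    1.3 166.7] yaw 4.79 q1,q6 [ 0.07 -0.02]
```

Request:
jog_arm:
  motion:
    - [[0,0,0,0,0,0.04,0],[0,0,0,0,0,0.04,0],[0,0,0,0,0,0,0],[0,0,0,0,0,0,0]]

```text
time_s: 12.7
eef_pos: [460.7, 35.1, 149.7]
tcp_rot: [0.675, 0.737, -0.0, -0.0]
wrist_force: [0.4, 0.2, -0.4]
finger_gap: 39.7
```

Run:
```python
from h import *
look('w7'); jog([461,34.7,61])
```

```text
12.7 [460.7  35.1 149.7] [ 6.755e-01  7.374e-01 -4.000e-04 -5.000e-04] 39.7
tool shift mm [-0.3 -0.7 89.6] yaw 5.02 q1,q6 [ 0.07 -0.02]
```

Request:
jog_arm:
  motion:
    - [[0,0,0,0,0,0.035,0],[0,0,0,0,0,0.03,0],[0,0,0,0,0,0.015,0],[0,0,0,0,0,0.005,0],[0,0,0,0,0,0.003,0],[0,0,0,0,0,0,0],[0,0,0,0,0,0,0]]

```text
time_s: 13.45
eef_pos: [461.6, 34.5, 62.4]
tcp_rot: [0.676, 0.737, 0.001, 0.001]
wrist_force: [0.4, 0.5, -1.0]
finger_gap: 39.9
```

Touch down, release, rise, and look at it all from the wrist.

Request:
jog_arm:
  motion:
    - [[0,0,0,0,0,0.0015,0],[0,0,0,0,0,0.0005,0],[0,0,0,0,0,0,0.7],[0,0,0,0,0,0,0.8],[0,0,0,0,0,0,1],[0,0,0,0,0,0,1],[0,0,0,0,0,-0.03,1],[0,0,0,0,0,-0.045,1],[0,0,0,0,0,-0.045,1],[0,0,0,0,0,-0.045,1],[0,0,0,0,0,0,1],[0,0,0,0,0,0,1]]

```text
time_s: 14.65
eef_pos: [461.0, 34.4, 225.2]
tcp_rot: [0.676, 0.737, 0.001, 0.001]
wrist_force: [0.1, -0.6, 0.2]
finger_gap: 85.4
```

Run:
```python
from h import *
look('w8'); jog([540,-257,260])
```

```text
14.65 [461.   34.4 225.2] [0.6758 0.7371 0.0009 0.0008] 85.4
tool shift mm [-297.2   54.3  -36.1] yaw 4.97 q1,q6 [ 0.07 -0.02]
```

View pics/w8v.png

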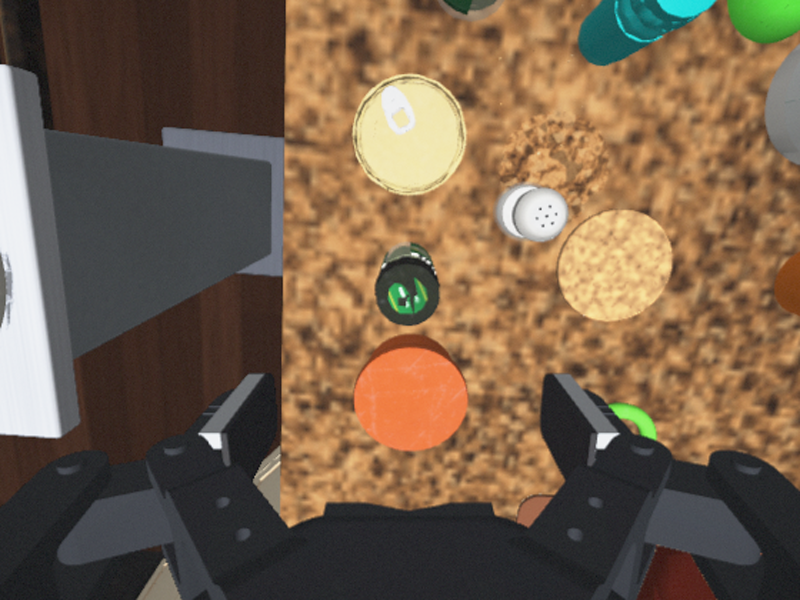

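Run:
```python
from h import *
np.set_printoptions(precision=1,suppress=True)
o=lambda u,w,z:onz('wrist',v(u,w),z)
for dz in (0,9):
    t,u,p,c,s=o(409,134,58-dz),o(411,393,52-dz),o(408,293,105-dz),o(614,265,8-dz),o(545,215,89-dz)
    print(t,u,p,c,s);print('spice err',p-(t+u)/2,'salt err',s-(c+t)/2,[np.linalg.norm(x[:2]) for x in (t-u,c-t,c-u)])
# teat/collar from wrist? use top image t6 for bottle collar
im=cv2.imread('pics/t6.png')
hsv=cv2.cvtColor(im,cv2.COLOR_BGR2HSV)[170:240,365:425]
m=((hsv[...,2]>235)&(hsv[...,1]<25)).astype(np.uint8)
ys,xs=np.nonzero(m);(cx,cy),r=cv2.minEnclosingCircle(np.c_[xs,ys].astype(np.float32));print(cx+365,cy+170,r,m.sum())
for z in (120,128,135): print(z,onz('top',(cx+365,cy+170),z), 2*r*(1250-z)/492)
```

```text
[452.4 131.6  58. ] [470.4 -56.   52. ] [460.   37.2 105. ] [627.7  50.8   8. ] [539.8  89.6  89. ]
spice err [-1.4 -0.7 50. ] salt err [-0.3 -1.6 56. ] [np.float64(188.4769270570112), np.float64(193.06635345792088), np.float64(190.1618244349131)]
[452.3 132.5  49. ] [470.8 -60.6  43. ] [460.2  34.9  96. ] [632.1  49.5  -1. ] [542.5  89.1  80. ]
spice err [-1.4 -1.1 50. ] salt err [ 0.3 -1.8 56. ] [np.float64(193.8995424666861), np.float64(197.98038838406382), np.float64(195.21528276521582)]
396.4285717010498 203.11428451538086 12.898479461669922 266
120 [ 538.8 -254.9  120. ] 59.24911297433744
128 [ 538.  -253.2  128. ] 58.829650227616476
135 [ 537.4 -251.7  135. ] 58.46262032423562
```

Request:
jog_arm:
  motion:
    - [[0,0,-8.5,0,0,-0.003,1],[0,0,-8.5,0,0,-0.003,1],[0,0,-8.5,0,0,-0.003,1],[0,0,-8.5,0,0,-0.003,1],[0,0,-8.5,0,0,-0.003,1],[0,0,-8.5,0,0,-0.003,1],[0,0,-8.5,0,0,-0.003,1],[0,0,-8.5,0,0,-0.003,1],[0,0,-8.5,0,0,-0.003,1],[0,0,-8.5,0,0,-0.003,1],[0,0,0,0,0,0,1]]

```text
time_s: 15.8
eef_pos: [459.8, 34.3, 252.8]
tcp_rot: [-0.001, 1.0, -0.0, -0.001]
wrist_force: [-0.6, 0.2, -0.1]
finger_gap: 85.6
```

Run:
```python
from h import *
jog([520,-256,260])
```

```text
tool shift mm [ -59.7 -290.4   -7.3] yaw 90.1 q1,q6 [ 0.07 -1.5 ]
```

Request:
jog_arm:
  motion:
    - [[0,0,0,-0.0085,-0.0415,0,1],[0,0,0,-0.0085,-0.0415,0,1],[0,0,0,-0.0085,-0.0415,0,1],[0,0,0,-0.0085,-0.0415,0,1],[0,0,0,-0.0085,-0.0415,0,1],[0,0,0,-0.0085,-0.0415,0,1],[0,0,0,-0.0085,-0.0415,0,1],[0,0,0,0,0,0,1],[0,0,0,0,0,0,1]]

```text
time_s: 16.7
eef_pos: [519.1, -256.5, 252.4]
tcp_rot: [0.003, 1.0, 0.001, -0.001]
wrist_force: [-0.8, -0.2, -0.2]
finger_gap: 85.6
```

Run:
```python
from h import *
np.set_printoptions(precision=1,suppress=True)
look('w9')
im=cv2.imread('pics/w9.png');h=cv2.cvtColor(im,cv2.COLOR_BGR2HSV)
def blobs(m,lab):
    n,L,st,c=cv2.connectedComponentsWithStats(m.astype(np.uint8))
    for i in range(1,n):
        if st[i,4]>150: print(lab,st[i],c[i])
blobs((h[...,2]>225)&(h[...,1]<25),'white')
blobs((abs(h[...,0].astype(int)-22)<6)&(h[...,1]>50)&(h[...,1]<120)&(h[...,2]>160),'teat')
jog([539.5,-256,90])
```

```text
16.7 [ 519.1 -256.5  252.4] [ 0.  1.  0. -0.] 85.6
white [ 252  192   66   63 1720] [284.5 221.7]
teat [ 262  205   45   42 1333] [284.4 224.1]
teat [ 476  231   69   63 2629] [509.3 262.3]
tool shift mm [-20.8  -0.5 162.7] yaw 89.77 q1,q6 [-0.5 -2. ]
```

Run:
```python
from h import *
np.set_printoptions(precision=1,suppress=True)
for z in (119,128): print(onz('wrist',(284.7,223),z))
print(tri([ray('wrist',(284.7,223)),ray('top',(396.4,203.1))]))
```

```text
[ 537.8 -256.   119. ]
[ 535.  -255.9  128. ]
(array([ 539.3, -256. ,  114.3]), [np.float64(0.04400325037200651), np.float64(0.04400325037215635)])
```

Request:
jog_arm:
  motion:
    - [[0,0,0,-0.0195,0.0005,0,1],[0,0,0,0,0,0.02,1],[0,0,0,0,0,0.04,1],[0,0,0,0,0,0.04,1],[0,0,0,0,0,0.03,1],[0,0,0,0,0,0.02,1],[0,0,0,0,0,0.01,1],[0,0,0,0,0,0.004,1],[0,0,0,0,0,0,1]]

```text
time_s: 17.65
eef_pos: [539.6, -255.1, 90.5]
tcp_rot: [0.0, 1.0, 0.0, 0.0]
wrist_force: [0.1, 0.5, 0.5]
finger_gap: 85.1
```

Request:
jog_arm:
  motion:
    - [[0,0,0,0,0,0,0.9],[0,0,0,0,0,0,0],[0,0,0,0,0,0,0],[0,0,0,0,0,0,0],[0,0,0,0,0,0,0],[0,0,0,0,0,0,0]]
  grip_force: 35

```text
time_s: 18.25
eef_pos: [540.4, -256.2, 91.7]
tcp_rot: [0.0, 1.0, -0.001, 0.001]
wrist_force: [0.3, 0.1, 5.4]
finger_gap: 60.7
```

Request:
jog_arm:
  motion:
    - [[0,0,0,0,0,-0.02,0],[0,0,0,0,0,-0.035,0],[0,0,0,0,0,-0.035,0],[0,0,0,0,0.03,0,0],[0,0,0,0,0.03,0,0],[0,0,0,0,0.03,0,0],[0,0,0,0,0.03,0,0]]

```text
time_s: 18.95
eef_pos: [539.3, -134.7, 180.8]
tcp_rot: [0.001, 1.0, -0.0, 0.0]
wrist_force: [-0.6, -0.5, -1.9]
finger_gap: 60.6
```

Run:
```python
from h import *
look('w10')
im=cv2.imread('pics/w10.png');h=cv2.cvtColor(im,cv2.COLOR_BGR2HSV)
n,L,st,c=cv2.connectedComponentsWithStats(((h[...,2]>225)&(h[...,1]<25)).astype(np.uint8))
print([ (st[i],c[i]) for i in range(1,n) if st[i,4]>300])
jog([630.5,50,100])
```

```text
18.95 [ 539.3 -134.7  180.8] [ 5.e-04  1.e+00 -1.e-04  3.e-04] 60.6
[(array([ 214,  224,  144,  125, 6434], dtype=int32), array([285.08004352, 273.07398197]))]
tool shift mm [-91.6 180.8  81. ] yaw 89.97 q1,q6 [-0.24 -1.81]
```

Request:
jog_arm:
  motion:
    - [[0,0,0,-0.0152,0.0305,0,0],[0,0,0,-0.0152,0.0305,0,0],[0,0,0,-0.0152,0.0305,0,0],[0,0,0,-0.0152,0.0305,0,0],[0,0,0,-0.0152,0.0305,0,0],[0,0,0,-0.0152,0.0305,0,0],[0,0,0,0,0,0.02,0],[0,0,0,0,0,0.02,0],[0,0,0,0,0,0,0],[0,0,0,0,0,0,0]]

```text
time_s: 20.0
eef_pos: [630.6, 47.1, 140.5]
tcp_rot: [0.0, 1.0, -0.0, -0.0]
wrist_force: [-0.1, 0.2, -0.8]
finger_gap: 60.9
```

Run:
```python
from h import *
for i in range(3): bot.grab_frame('top'); jog([630.5,50,99.5])
print(bot.observe()['wrist_force'])
```

```text
tool shift mm [ 0.7  2.9 41.7] yaw 89.95 q1,q6 [ 0.07 -1.5 ]
tool shift mm [ 1.  3. 42.] yaw 89.95 q1,q6 [ 0.07 -1.5 ]
tool shift mm [ 1.1  3.  42.1] yaw 89.95 q1,q6 [ 0.07 -1.5 ]
[ 0.25269537 -0.08885185 -0.94440909]
```

Request:
jog_arm:
  motion:
    - [[0,0,0,0,0.0027,0.02,0],[0,0,0,0,0,0.012,0],[0,0,0,0,0,0.005,0],[0,0,0,0,0,0.002,0],[0,0,0,0,0,0,0],[0,0,0,0,0,0,0]]

```text
time_s: 20.75
eef_pos: [631.1, 50.0, 101.8]
tcp_rot: [0.0, 1.0, 0.0, 0.0]
wrist_force: [-0.3, 0.1, -1.1]
finger_gap: 60.7
```

Request:
jog_arm:
  motion:
    - [[0,0,0,0,0,0.0015,0],[0,0,0,0,0,0.001,0],[0,0,0,0,0,0,0]]

```text
time_s: 21.05
eef_pos: [631.6, 50.0, 99.8]
tcp_rot: [0.0, 1.0, 0.0, 0.001]
wrist_force: [0.5, -1.1, 3.9]
finger_gap: 60.6
```

Touching. Release and rise straight up.

Request:
jog_arm:
  motion:
    - [[0,0,0,0,0,0,0.85],[0,0,0,0,0,0,1],[0,0,0,0,0,0,1],[0,0,0,0,0,0,1],[0,0,0,0,0,-0.02,1],[0,0,0,0,0,-0.04,1],[0,0,0,0,0,-0.045,1],[0,0,0,0,0,-0.045,1],[0,0,0,0.03,0,-0.01,1],[0,0,0,0.04,0,0,1],[0,0,0,0.04,0,0,1],[0,0,0,0,0,0,1]]

```text
time_s: 22.25
eef_pos: [516.0, 49.9, 258.4]
tcp_rot: [0.0, 1.0, -0.0, -0.002]
wrist_force: [0.3, -0.8, 0.0]
finger_gap: 85.2
```

Run:
```python
from h import *
np.set_printoptions(precision=1,suppress=True)
look('w11')
im=cv2.imread('pics/w11.png');h=cv2.cvtColor(im,cv2.COLOR_BGR2HSV)
n,L,st,c=cv2.connectedComponentsWithStats(((h[...,2]>225)&(h[...,1]<25)).astype(np.uint8))
for i in range(1,n):
    if st[i,4]>300:
        x=st[i]; q=(x[0]+x[2]/2-.5,x[1]+x[3]/2-.5); print(x,[onz('wrist',q,z)[:2] for z in (127,136)])
jog([416.5,322,230])
```

```text
22.25 [516.   49.9 258.4] [ 0.  1. -0. -0.] 85.2
[ 254  287   61   52 1180] [array([631.6,  48.8]), array([625.6,  48.9])]
tool shift mm [102.3 271.9  29.1] yaw 89.99 q1,q6 [ 0.1 -1.5]
```

Request:
jog_arm:
  motion:
    - [[0,0,8,0,0,0,1],[0,0,8,0,0,0,1],[0,0,8,0,0,0,1],[0,0,8,0,0,0,1],[0,0,8,0,0,0,1],[0,0,8,0,0,0,1],[0,0,0,0.044,0.0175,0,1],[0,0,0,0.044,0.0175,0,1],[0,0,0,0.044,0.0175,0,1],[0,0,0,0.044,0.0175,0,1],[0,0,0,0.044,0.0175,0,1],[0,0,0,0.044,0.0175,0,1]]

```text
time_s: 23.5
eef_pos: [422.3, 318.9, 258.9]
tcp_rot: [0.407, 0.913, 0.0, 0.0]
wrist_force: [1.9, 0.3, 0.8]
finger_gap: 85.9
```

Request:
jog_arm:
  motion:
    - [[0,0,0,0,0,0.03,1],[0,0,0,0,0,0,1],[0,0,0,0,0,0,1]]

```text
time_s: 23.8
eef_pos: [422.5, 316.4, 228.6]
tcp_rot: [0.407, 0.913, -0.001, -0.0]
wrist_force: [0.8, 0.2, 1.9]
finger_gap: 85.5
```

Run:
```python
from h import *
np.set_printoptions(precision=1,suppress=True)
look('w12')
im=cv2.imread('pics/w12.png');h=cv2.cvtColor(im,cv2.COLOR_BGR2HSV)
n,L,st,c=cv2.connectedComponentsWithStats(((abs(h[...,0].astype(int)-36)<7)&(h[...,1]>110)&(h[...,2]>60)).astype(np.uint8))
for i in range(1,n):
    if st[i,4]>300: print(st[i],c[i])
snap('top','t12')
t=cv2.cvtColor(cv2.imread('pics/t12.png'),cv2.COLOR_BGR2HSV)
n,L,st,c=cv2.connectedComponentsWithStats(((abs(t[...,0].astype(int)-36)<7)&(t[...,1]>110)&(t[...,2]>60)).astype(np.uint8))
for i in range(1,n):
    if st[i,4]>200: print('top',st[i],c[i])
jog([416.5,322,22])
```

```text
23.8 [422.5 316.4 228.6] [ 0.4  0.9 -0.  -0. ] 85.5
[ 255  156   62   62 2212] [285.7 189.1]
top [149 245  27  27 518] [162.1 257.6]
tool shift mm [  8.9  -1.4 207.7] yaw 41.9 q1,q6 [ 0.6 -0.1]
```

Run:
```python
from h import *
np.set_printoptions(precision=1,suppress=True)
b=(285.5,187.5);a=(162,258)
p=onz('wrist',b,61);p2=onz('wrist',b,52);print(p,p2,onz('top',a,61),tri([ray('wrist',b),ray('top',a)]))
jog([*p[:2],22]);jog([*p2[:2],22])
```

```text
[418.3 322.6  61. ] [419.5 321.3  52. ] [415.9 321.8  61. ] (array([417.1, 322.2,  61. ]), [np.float64(1.2690432230001274), np.float64(1.269043223000192)])
tool shift mm [  8.1   0.3 207.7] yaw 41.9 q1,q6 [ 0.6 -0.1]
tool shift mm [  6.4   0.3 207.7] yaw 41.9 q1,q6 [ 0.6 -0.1]
```

Request:
jog_arm:
  motion:
    - [[0,0,0,0.007,0,0,1],[0,0,0,0,0,0.045,1],[0,0,0,0,0,0.045,1],[0,0,0,0,0,0.045,1],[0,0,0,0,0,0.035,1],[0,0,0,0,0,0.02,1],[0,0,0,0,0,0.014,1],[0,0,0,0,0,0,1]]

```text
time_s: 24.7
eef_pos: [417.3, 321.3, 23.9]
tcp_rot: [0.407, 0.913, -0.001, -0.0]
wrist_force: [-0.2, -0.5, 0.4]
finger_gap: 85.2
```

Request:
jog_arm:
  motion:
    - [[0,0,0,0,0,0,0.9],[0,0,0,0,0,0,0.5],[0,0,0,0,0,0,0.5],[0,0,0,0,0,0,0.5],[0,0,0,0,0,0,0.5],[0,0,0,0,0,-0.005,0.5],[0,0,0,0,0,-0.015,0.5],[0,0,0,0,0,0,0.5]]
  grip_force: 20

```text
time_s: 25.5
eef_pos: [418.8, 322.7, 46.9]
tcp_rot: [0.407, 0.913, 0.002, 0.001]
wrist_force: [-0.2, -1.3, -0.7]
finger_gap: 61.1
```

Request:
jog_arm:
  motion:
    - [[0,0,0,0,0,-0.03,0.5],[0,0,0,0,0,-0.045,0.5],[0,0,0,0,0,-0.045,0.5],[0,0,0,0,0,-0.04,0.5],[0,0,0,-0.0275,-0.017,0,0.5],[0,0,0,-0.0275,-0.017,0,0.5],[0,0,0,-0.0275,-0.017,0,0.5],[0,0,0,-0.0275,-0.017,0,0.5],[0,0,0,-0.0275,-0.017,0,0.5],[0,0,0,-0.0275,-0.017,0,0.5],[0,0,0,0,0,0.03,0.5],[0,0,0,0,0,0.02,0.5]]

```text
time_s: 26.7
eef_pos: [452.2, 129.8, 154.2]
tcp_rot: [0.408, 0.913, 0.0, 0.0]
wrist_force: [0.0, 0.0, -0.3]
finger_gap: 61.2
```

Request:
jog_arm:
  motion:
    - [[0,0,0,0,0,0,0.5],[0,0,0,0,0,0,0.5]]

```text
time_s: 26.9
eef_pos: [452.1, 131.0, 155.0]
tcp_rot: [0.407, 0.913, -0.0, -0.0]
wrist_force: [0.1, -0.5, 0.4]
finger_gap: 61.4
```

Run:
```python
from h import *
for i in range(2): bot.grab_frame('top'); jog([452.3,131.2,83])
```

```text
tool shift mm [ 0.2 -0.2 72.6] yaw 41.99 q1,q6 [ 0.28 -0.45]
tool shift mm [ 0.3 -0.6 72.8] yaw 42.0 q1,q6 [ 0.28 -0.45]
```

Request:
jog_arm:
  motion:
    - [[0,0,0,0,0,0.035,0.5],[0,0,0,0,0,0.02,0.5],[0,0,0,0,0,0.01,0.5],[0,0,0,0,0,0.003,0.5],[0,0,0,0,0,0,0.5],[0,0,0,0,0,0,0.5]]

```text
time_s: 27.6
eef_pos: [452.9, 131.2, 87.8]
tcp_rot: [0.407, 0.913, 0.001, 0.001]
wrist_force: [0.8, 0.2, -0.0]
finger_gap: 61.1
```

Request:
jog_arm:
  motion:
    - [[0,0,0,0,0,0.0015,0.5],[0,0,0,0,0,0,0.5],[0,0,0,0,0,0,0.5]]

```text
time_s: 27.9
eef_pos: [452.2, 130.9, 85.6]
tcp_rot: [0.407, 0.913, 0.0, 0.0]
wrist_force: [-0.0, 0.4, 0.6]
finger_gap: 61.4
```

Request:
jog_arm:
  motion:
    - [[0,0,0,0,0,0.001,0.5],[0,0,0,0,0,0,0.5],[0,0,0,0,0,0,0.5]]

```text
time_s: 28.2
eef_pos: [452.3, 130.9, 84.5]
tcp_rot: [0.407, 0.913, 0.0, 0.0]
wrist_force: [-0.2, -0.5, 3.8]
finger_gap: 61.7
```

Request:
jog_arm:
  motion:
    - [[0,0,0,0,0,0.001,0.5],[0,0,0,0,0,0,0.5],[0,0,0,0,0,0,0.5]]

```text
time_s: 28.5
eef_pos: [452.4, 130.8, 84.2]
tcp_rot: [0.407, 0.913, 0.0, 0.0]
wrist_force: [-4.5, -2.6, 16.7]
finger_gap: 61.1
```

Request:
jog_arm:
  motion:
    - [[0,0,0,0,0,-0.001,0.5],[0,0,0,0,0,0,0.78],[0,0,0,0,0,0,0.85],[0,0,0,0,0,0,1],[0,0,0,0,0,0,1],[0,0,0,0,0,-0.02,1],[0,0,0,0,0,-0.04,1],[0,0,0,0,0,-0.045,1],[0,0,0,0,0,-0.045,1],[0,0,0,0.02,0,-0.01,1],[0,0,0,0.04,0,0,1],[0,0,0,0.04,0,0,1]]

```text
time_s: 29.7
eef_pos: [384.8, 205.8, 244.9]
tcp_rot: [0.408, 0.913, 0.001, 0.0]
wrist_force: [-0.1, 0.7, -0.3]
finger_gap: 85.1
```

Request:
jog_arm:
  motion:
    - [[0,0,0,0.045,0,0,1],[0,0,0,0.045,0,0,1],[0,0,0,0.045,0,0,1],[0,0,0,0.045,0,0,1],[0,0,0,0,0,0,1],[0,0,0,0,0,0,1]]

```text
time_s: 30.3
eef_pos: [264.0, 339.5, 244.1]
tcp_rot: [0.405, 0.914, -0.0, 0.0]
wrist_force: [0.2, 0.2, -0.9]
finger_gap: 85.5
```

Run:
```python
from h import *
print(bot.observe()['eef_pos'])
snap('top','t13');snap('scene','s13')
t=cv2.imread('pics/t13.png')[125:280,140:347];s=cv2.imread('pics/s13.png')[120:290,150:377]
cv2.imwrite('pics/f.png',np.vstack([cv2.resize(x,(400*2//2,300),interpolation=cv2.INTER_CUBIC) for x in (t,s)]) if 0 else np.hstack([cv2.resize(t,(400,300),interpolation=cv2.INTER_CUBIC),cv2.resize(s,(400,300),interpolation=cv2.INTER_CUBIC)]))
big=np.zeros((600,800,3),np.uint8)
big[:300]=cv2.imread('pics/f.png'); w=bot.grab_frame('wrist')[:,:,::-1]
big[300:,:400]=cv2.resize(w,(400,300))
big[300:,400:]=cv2.resize(cv2.imread('pics/t13.png')[180:230,180:247],(400,300),interpolation=cv2.INTER_CUBIC)
cv2.imwrite('pics/f.png',big)
```

```text
[264.04254944 339.50573932 244.13534815]
```

View pics/f.png

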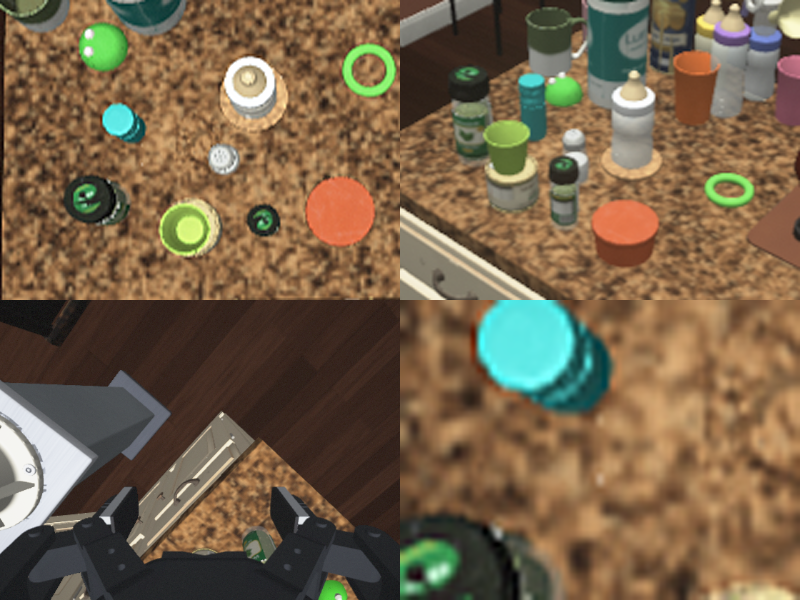

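Run:
```python
from h import *
np.set_printoptions(precision=1,suppress=True)
o=lambda u,w,z:onz('top',v(u,w,1.934,140,125),z)
t=np.array([452.6,128.9]);c=np.array([630.8,48.6]);u=np.array([470.5,-63.5])
im=cv2.imread('pics/t13.png');h=cv2.cvtColor(im,cv2.COLOR_BGR2HSV)
def box(m):
    n,L,st,cc=cv2.connectedComponentsWithStats(m.astype(np.uint8));i=1+np.argmax(st[1:,4]);x=st[i];return x,(x[0]+x[2]/2-.5,x[1]+x[3]/2-.5)
sub=np.zeros(h.shape[:2],bool);sub[150:190,240:300]=1
x,q=box(sub&(h[...,2]>235)&(h[...,1]<25));print('collar',x,onz('top',q,125)[:2]-c)
sub[:]=0;sub[215:265,215:260]=1
x,q=box(sub&(abs(h[...,0].astype(int)-36)<7)&(h[...,1]>110)&(h[...,2]>60));print('beaker',x,onz('top',q,119)[:2]-t)
sub[:]=0;sub[215:260,290:345]=1
x,q=box(sub&(h[...,0]<9)&(h[...,1]>150)&(h[...,2]>130));print('tub',x,onz('top',q,52)[:2]-u)
print('teat',o(251,75,165)[:2]-c,'spice',o(263.5,220,105)[:2]-(t+u)/2,'salt',o(222.5,158,85)[:2]-(t+c)/2,'beaker',o(188.5,229,119)[:2]-t)
```

```text
collar [256 155  26  25 268] [-0.3  1.4]
beaker [222 230  27  27 550] [-3.1  3.4]
tub [298 217  36  35 977] [-0.3  0.3]
teat [ 0.9 -3. ] spice [-2.5  2.1] salt [-2.4 -2. ] beaker [-3.6 -2. ]
```

```bash
python3 -c "
from bench import bot
print(bot.hand_in())"
```

```text
the job is handed in; nothing more can be done
None
```

All four things are set out in the order asked, standing upright and let go, and I handed the job in after about 30 s of robot time. The verdict is not reported.

- **Salt shaker:** it stands between the coaster and the tin. Two close wrist views put it about 2 mm from the midpoint; a coarser top view says about 3 mm.
- **Spice jar:** I took the smaller black-capped one. It stands between the tin and the tub, 1.6–1.8 mm from the midpoint in the wrist view and about 3 mm in the top view.
- **Bottle:** it stands on the coaster, with the collar about 1.5 mm off centre. A rougher reading of the teat gave 3 mm.
- **Beaker:** it stands mouth up on the tin's lid. The top view, with pixels of about 2.4 mm, puts it 4–5 mm off centre, but its two readings disagree in direction. The gripper let it go at the lid centre measured earlier by the wrist camera, so I left it.

**Bystanders:** the tub measured within 0.5 mm of where it started. The tin, frog and ring look unmoved in the last picture, but I did not measure them again.

**Disagreements between cameras:** the wrist camera read distances 2–4% short, as if it sits about 9 mm higher than its calibration says. A round, fine-grained patch on the counter beside the salt's place showed zero height in three views, so I took it as surface pattern. The last top picture no longer shows it clearly, and I did not look into why.

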